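# Open the white chocolate jar

### The arm

A 6-joint arm with a two-finger parallel gripper is mounted at the origin on a cart in front of the work surface, level with it; the furniture and walls round the work are solid. World frame = base frame: x ahead of the robot, y to its left, z up, the work surface at z = 0. Lengths are in mm, angles in rad, forces in N, time in s.
With the tool pointing down it reaches from about 350 to 775 mm from the base axis. Payload 7.3 kg.
Tool frame: the origin (TCP) lies on the centre line of the jaws, within the pads' length; the fingertips stand 17 mm ahead of it and the grasp point (between the pads) lies 2 mm behind it; z points along the fingers, y is the line along which they close (so a half turn about z gives the same grasp; the last joint's range is limited). The gripper opens to 92 mm and grips with 3 to 60 N. Pads are 19 mm wide; open, the fingers measure 130 mm over their backs; the gripper's body (75 mm by 190 mm) begins 47 mm behind the grasp point.
Start: joints at [1.114, 0.342, 1.524, -0, 1.275, -0.146], TCP at [160.54, 499.87, 243.741] pointing down, gripper open.
Joint ranges: [-2.53, 2.53], [-0.77, 2.02], [0.04, 2.7], [-1, 4.14], [0.28, 2.66], [-3.11, 3.11]. Speed limits (rad/s): [2.57, 2.57, 3.14, 3.14, 3.14, 3.14].

### API

Orientations are given as [roll, pitch, yaw] about the fixed x, y, z axes, in that order (R = Rz(yaw) Ry(pitch) Rx(roll)).
In Python, from plant import bot gives the robot as it stands. The module is installed in compiled form; this text tells all that it offers.
- The arm moves only by the shell command python3 -m pendant 'ROWS'. ROWS is JSON, a list of rows, each a list of 3 entries, a list of its own where there are three numbers: the shift along the world's x, y, z as a fraction of full scale, then the turn, a rotation vector about the world's x, y, z as a fraction of full scale, then the opening, from -1 (shut) to 1 (fully open), so that 0 is half open. In form: [[[tx, ty, tz], [rx, ry, rz], claw], ...]. A call has exactly 10 rows; each row shifts and turns the commanded pose from where the row before left it; what a row does not reach is not made up. Full scale, the value 1, is 30 mm for a shift and 0.12 rad for a turn. A row lasts 1/12 s, in which the tool goes at most 41.7 mm and 7.16 degrees, less where a joint would pass 70% of its speed; a pose out of reach is approached as far as the arm can. A call with a number of a shift or a turn outside -1 to 1 is refused whole. A call with a gripper value outside its range is refused whole. The fingers move at their own pace and stop on an object; the grip force is fixed at half the most. Time passes only in rows, so rows that do not move let the fingers close, or fill a call up. It gives the time, the measured TCP pose, the force, the opening and the grip force at its end, in the units of the state.
- bot.get_obs(): the state, without advancing time (a new reading comes with each control period).
- bot.capture(name): name is "scene" or "top"; returns the picture (400x640x3 uint8, blue, green, red); there is no depth.
- bot.camera_params(name): a dict with "fovy" (degrees; the focal length in pixels is half the picture's height over the tangent of half this angle, whatever the lens; pixels are square), "cx", "cy" (the principal point, pixels), "distortion" ([k1, k2, p1, p2, k3] as OpenCV has them; the pictures are not rectified), "camera_from_world" (4x4, takes a point from world to camera coordinates). Camera axes: x right, y down, z forward; pixel columns grow to the right and rows downward; lengths in mm; the calibration is good to about 2 mm. A picture is of the moment at which its call begins. camera_params takes no time and is no camera call.
- bot.close_job(): hands the job in; it is judged then, once.
The state is a dict: "time": time; "joint_positions": joint angles; "dq": joint speeds; "tau": joint torques, N m; "tool_pos": TCP position; "tcp_rot": TCP orientation; "contact_force": force on the tool from outside, world axes, zero at the start; "moment": the same for the moment, N m; "grip_width": finger opening in mm; "finger_force": force on a finger pad.
Only numpy, scipy, OpenCV 4.12 (cv2) and the standard library are available. Lean on these libraries where they do the work, as an engineer would, in place of code of your own. Each camera call takes 0.05 s, during which the arm holds its last target. There are 200 camera calls.

### The job

Open the white jar of chocolate pearls: lift its lid off by the brass knob and set it down gently, right way up, in the middle of the marble board. Leave the white jar standing where it is, and leave the blue jar closed where it is.

Things in the scene. Friction and masses are not known exactly. Their poses are not given: they have to be found in the camera images.
- lid_white: White lid of the white jar, loose, about 0.09 kg. Origin: centre of its underside, z up; on the jar about 64 mm above the counter. From the origin up: 0 to 6 mm a plug 60 mm in diameter that hangs in the jar's mouth with 4 mm play all round; 6 to 13 mm a disc 76 mm in diameter; 13 to 41 mm an upright round brass knob 22 mm in diameter, to be gripped from above.
- jar_white: White ceramic jar with a thin brass band round its middle, a round upright pot 76 mm in diameter and 70 mm high, walls 4 mm, about 0.5 kg, loose on the counter, part filled with dark chocolate pearls that are fixed in it. Origin: centre of its underside, z up along its axis.
- marble_board: Flat pale (off-white to light grey) marble tasting board lying empty on the counter, 130 x 200 x 10 mm, loose, 0.6 kg. Origin: centre of its underside, x along the 130 mm side, y along the 200 mm side; its top is 10 mm above the origin. A lid set down on it rests on its plug, its origin then 10 mm above the board's origin.
- lid_blue: Blue lid on the blue jar, same shape and size as the white lid and also with a brass knob; origin likewise. The two jars stand side by side, either one on the left, at least 100 mm apart between centres. The blue one is to be left alone.

How it is judged:
By the outcome, as a careful person would: the job done as asked, in the order asked, and still so for the second after the job is handed in, with the robot touching nothing.
It also fails if it takes over 38 s, if anything falls off the work surface, if the arm or the gripper's body presses on something with over 40 N, if the wrist force passes 120 N, or if a joint passes its speed limit or range.

## Working session

There is one attempt and no reset: what is moved stays moved. The work goes in short steps, Python scripts to look and compute and a shell command to move; the robot and the scene stay as the last step left them, time stands still between calls to the robot, and variables do not carry over. Pictures are saved under pics/ and viewed, at most 10 in all, crops included, and the job is handed in when it is done.

```bash
mkdir -p pics
python3 - <<'E'
from plant import bot
import cv2
for n in("scene","top"):
    cv2.imwrite(f"pics/{n}0.png",bot.capture(n)); p=bot.camera_params(n); print(n,p)
o=bot.get_obs();print(o['time'],o['tool_pos'],o['tcp_rot'],o['grip_width'])
E
```

```text
scene {'fovy': 52.81879524106364, 'cx': 319.5952454843855, 'cy': 205.26347027711742, 'distortion': array([-0.1030941,  0.       ,  0.       ,  0.       ,  0.       ]), 'camera_from_world': array([[ 8.69246333e-01, -4.94243176e-01, -1.15972356e-02,
        -3.79429409e+02],
       [-3.59955013e-01, -6.16639680e-01, -7.00134196e-01,
         2.70892088e+02],
       [ 3.38885233e-01,  6.12763566e-01, -7.13917090e-01,
         7.03698139e+02],
       [ 0.00000000e+00,  0.00000000e+00,  0.00000000e+00,
         1.00000000e+00]])}
top {'fovy': 44.80538398205031, 'cx': 322.35378704672024, 'cy': 204.0267733743892, 'distortion': array([-0.1338616,  0.       ,  0.       ,  0.       ,  0.       ]), 'camera_from_world': array([[-2.96987730e-02, -9.99533797e-01, -7.08313028e-03,
         7.61321003e+01],
       [-9.93700017e-01,  3.02900748e-02, -1.07901754e-01,
         4.75801248e+02],
       [ 1.08065998e-01,  3.83395697e-03, -9.94136329e-01,
         8.52858875e+02],
       [ 0.00000000e+00,  0.00000000e+00,  0.00000000e+00,
         1.00000000e+00]])}
0.1 [160.38116222 499.57309146 243.12188274] [-3.14028160e+00 -2.21016707e-04  2.83075316e+00] 91.73079741533522
```

View pics/scene0.png

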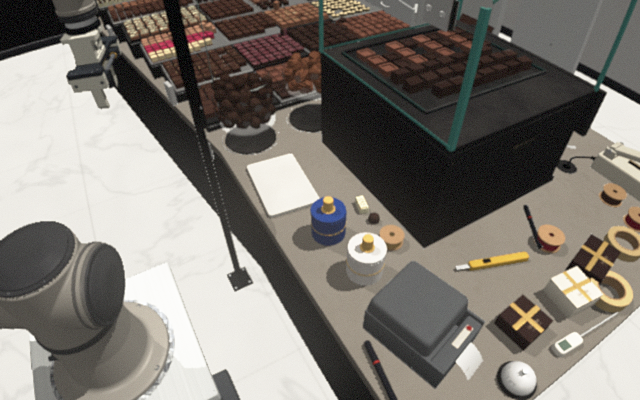

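View pics/top0.png

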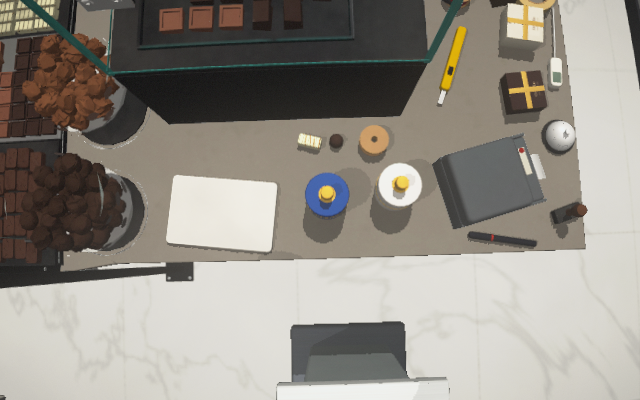

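The top view shows the white jar's knob at about (401,183), the blue knob at (327,193) and the board's centre near (222,213). In the scene view the knobs are at (368,242) and (327,203), and the board is near (281,184). A tall dark pole stands between the arm and the work, with its foot at top (180,270) and scene (240,278).

```bash
cat > h.py <<'E'
from plant import bot
import cv2, numpy as np
P={n:bot.camera_params(n) for n in("scene","top")}
def ray(n,uv):
    p=P[n];f=200/np.tan(np.radians(p['fovy']/2))
    K=np.array([[f,0,p['cx']],[0,f,p['cy']],[0,0,1]])
    q=cv2.undistortPoints(np.array([[uv]],float),K,p['distortion'])[0,0]
    M=p['camera_from_world'];R=M[:3,:3]
    return -R.T@M[:3,3], R.T@np.array([q[0],q[1],1])
def plane(n,uv,z):
    c,d=ray(n,uv);return c+d*(z-c[2])/d[2]
def tri(a,b):
    A=[];B=[];
    (c1,d1),(c2,d2)=ray("scene",a),ray("top",b)
    s=np.linalg.lstsq(np.c_[d1,-d2],c2-c1,rcond=None)[0]
    p,q=c1+d1*s[0],c2+d2*s[1];return (p+q)/2,np.linalg.norm(p-q)
def blobs(n,mask,lo=20,hi=1e9):
    k,_,s,c=cv2.connectedComponentsWithStats(mask.astype('uint8'))
    return [(c[i].round(1),s[i][4],s[i][:4]) for i in range(1,k) if lo<s[i][4]<hi]
E
python3 - <<'E'
from h import *
np.set_printoptions(precision=1,suppress=True)
print('pole foot',*tri((240,278),(180,270)))
for a,b in(((200,140),None),((175,20),None)):
    c,d=ray("scene",a)
    for z in(0,200,400,600,800,1000):print(z,plane("scene",a,z)) 
I={n:cv2.imread(f"pics/{n}0.png") for n in P}
roi={"scene":(300,400,190,285),"top":(300,430,160,215)}
for n in P:
    h=cv2.cvtColor(I[n],cv2.COLOR_BGR2HSV);x0,x1,y0,y1=roi[n]
    m=cv2.inRange(h,(15,140,110),(32,255,255));r=np.zeros_like(m);r[y0:y1,x0:x1]=m[y0:y1,x0:x1]
    print(n,blobs(n,r))
h=cv2.cvtColor(I["top"],cv2.COLOR_BGR2HSV)
m=cv2.inRange(h,(0,0,170),(180,60,255))
for c in cv2.findContours(m,cv2.RETR_EXTERNAL,cv2.CHAIN_APPROX_NONE)[0]:
    x,y,w,hh=cv2.boundingRect(c)
    if 150<x<290 and y>150 and y<230 and w>60 and w<150:
        r=cv2.minAreaRect(c);print('board',r,[plane("top",p,10) for p in cv2.boxPoints(r)],plane("top",r[0],10))
    if 370<x<390 and 150<y<190 and w>30: print('whitedisc',cv2.minEnclosingCircle(c),(x,y,w,hh),plane("top",cv2.minEnclosingCircle(c)[0],77))
for p in((110,75),(165,122),(405,112)):print('case',plane("top",p,0),plane("top",p,200))
E
```

```text
pole foot [ 353.2  545.2 -707.2] 5.247721770231381
0 [346.6 544.1   0. ]
200 [300.7 254.5 200. ]
400 [254.8 -35.1 400. ]
600 [ 209.  -324.8  600. ]
800 [ 163.1 -614.4  800. ]
1000 [ 117.2 -904.  1000. ]
0 [ 531.2 1551.8    0. ]
200 [431.6 969.1 200. ]
400 [332.1 386.4 400. ]
600 [ 232.5 -196.3  600. ]
800 [ 132.9 -779.   800. ]
1000 [   33.3 -1361.8  1000. ]
scene []
top [(array([400.4, 183.3]), np.int32(171), array([393, 177,  15,  15], dtype=int32)), (array([326.6, 193.4]), np.int32(197), array([319, 186,  16,  16], dtype=int32))]
board ((221.2115020751953, 212.20367431640625), (106.14282989501953, 70.17664337158203), 5.26239538192749) [array([416.9, 356.5,  10. ]), array([548.3, 344.7,  10. ]), array([523.1, 144.3,  10. ]), array([394.1, 158.8,  10. ])] [470.1 249.8  10. ]
whitedisc ((399.4615478515625, 184.07691955566406), 22.393163681030273) (378, 162, 44, 44) [502.8 -71.8  77. ]
case [753.9 479.9   0. ] [671.4 386.2 200. ]
case [650.1 362.5   0. ] [590.7 294.9 200. ]
case [ 653.5 -102.     0. ] [593.3 -66.3 200. ]
```

```bash
python3 -m pendant '[[[0.5,-0.9,0],[0,0,0],0.2],[[0.5,-0.9,0],[0,0,0],0.2],[[0.5,-1,0],[0,0,0],0.2],[[0.5,-1,0],[0,0,0],0.2],[[0.5,-1,0],[0,0,0],0.2],[[0.5,-0.9,0],[0,0,0],0.2],[[0.6,-1,0],[0,0,0],0.2],[[0.6,-1,0],[0,0,0],0.2],[[0.6,-1,0],[0,0,0],0.2],[[0.6,-1,0],[0,0,0],0.2]]'
python3 - <<'E'
from h import *
np.set_printoptions(precision=1,suppress=True)
t,s=cv2.imread("pics/top0.png"),cv2.imread("pics/scene0.png")
print(plane("top",(400.4,183.3),100),plane("top",(326.6,193.4),100))
h=cv2.cvtColor(s,cv2.COLOR_BGR2HSV)
print(h[234:252:3,368].tolist(),h[242,358:380:3].tolist())
m=cv2.inRange(h,(8,110,60),(35,255,255));r=np.zeros_like(m);r[190:285,300:385]=m[190:285,300:385]
b=blobs("scene",r);print(b)
# crops for a closer look
cv2.imwrite("pics/crop.png",np.hstack([cv2.resize(t[150:220,360:440],None,fx=5,fy=5),cv2.resize(s[220:290,330:410],None,fx=5,fy=5)]))
E
```

```text
time: 0.93
tool_pos: [322.8, 207.3, 243.7]
tcp_rot: [3.142, -0.0, 2.831]
contact_force: [0.9, 0.3, 0.4]
grip_width: 55.0
finger_force: 0.0
[500.7 -69.8 100. ] [487.4  53.9 100. ]
[[22, 91, 247], [23, 129, 246], [23, 128, 247], [18, 126, 132], [19, 121, 122], [20, 133, 119]] [[21, 7, 251], [20, 23, 249], [18, 128, 118], [19, 134, 189], [19, 136, 202], [18, 56, 208], [21, 7, 250], [25, 6, 249]]
[(array([328. , 205.1]), np.int32(161), array([322, 196,  13,  18], dtype=int32)), (array([367.2, 243.7]), np.int32(177), array([360, 235,  14,  17], dtype=int32))]
```

View pics/crop.png

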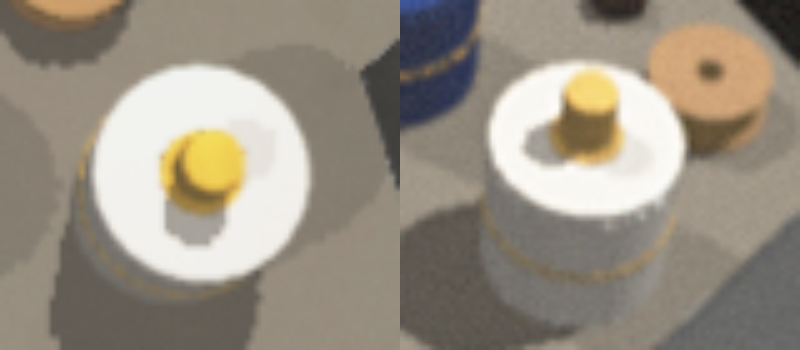

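The crop shows the white lid's knob standing on a small flange. The knob's top face is at top (402.4,182.2) and scene (368,237), and the lid disc is centred on (400.2,184.6) in the top view.

```bash
python3 - <<'E'
from h import *
np.set_printoptions(precision=1,suppress=True)
print(plane("top",(402.4,182.2),105),plane("top",(400.2,184.3),77),*tri((368,237.5),(402.4,182.2)),plane("scene",(368,237.5),105))
E
python3 -m pendant '[[[0.6,-1,0],[0,0,0],0.2],[[0.6,-1,0],[0,0,0],0.2],[[0.6,-1,0],[0,0,0],0.2],[[0.6,-1,0],[0,0,0],0.2],[[0.6,-1,0],[0,0,0],0.2],[[0.6,-0.9,0],[0,0,0],0.2],[[0.6,-0.9,0],[0,0,0],0.2],[[0.6,-0.9,0],[0,0,0],0.2],[[0.6,-0.8,0],[0,0,0],0.2],[[0.5,-0.8,0],[0,0,0],0.2]]'
```

```text
[501.7 -72.5 105. ] [502.3 -73.1  77. ] [501.4 -72.2 106.4] 0.1808548011160065 [502.1 -71.2 105. ]
time: 1.77
tool_pos: [500.3, -71.7, 243.3]
tcp_rot: [3.141, -0.001, 2.83]
contact_force: [0.7, -0.2, 0.2]
grip_width: 54.9
finger_force: 0.0
```

```bash
python3 -m pendant '[[[0.05,0,-0.8],[0,0,0],0.1],[[0,0,-0.8],[0,0,0],0.1],[[0,0,-0.8],[0,0,0],0.1],[[0,0,-0.7],[0,0,0],0.1],[[0,0,-0.6],[0,0,0],0.1],[[0,0,-0.5],[0,0,0],0.1],[[0,0,-0.35],[0,0,0],0.1],[[0,0,-0.25],[0,0,0],0.1],[[0,0,0],[0,0,0],0.1],[[0,0,0],[0,0,0],0.1]]'
python3 - <<'E'
from h import *
cv2.imwrite("pics/pre.png",cv2.resize(bot.capture("scene")[150:310,260:460],None,fx=3,fy=3))
E
```

```text
time: 2.6
tool_pos: [501.0, -70.1, 99.6]
tcp_rot: [3.142, -0.001, 2.831]
contact_force: [0.6, 0.7, 0.5]
grip_width: 50.4
finger_force: 0.0
```

View pics/pre.png

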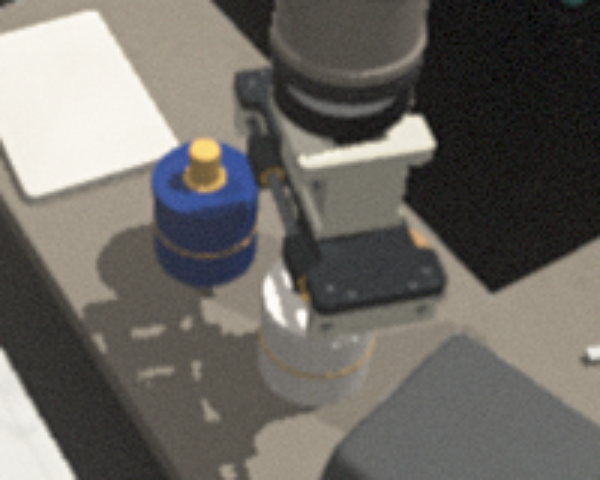

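The gripper is straddling the white lid's knob, and the knob is hidden behind the hand. The hand is clear of the blue jar and the grey box. Next I lower about 2 mm, shift y by about −1.5 mm and close.

```bash
python3 -m pendant '[[[0.02,-0.05,-0.08],[0,0,0],0.1],[[0,0,0],[0,0,0],-0.2],[[0,0,0],[0,0,0],-0.35],[[0,0,0],[0,0,0],-0.45],[[0,0,0],[0,0,0],-0.5],[[0,0,0],[0,0,0],-0.55],[[0,0,0],[0,0,0],-0.65],[[0,0,0],[0,0,0],-1],[[0,0,0],[0,0,0],-1],[[0,0,0],[0,0,0],-1]]'
```

```text
time: 3.48
tool_pos: [501.7, -71.6, 97.5]
tcp_rot: [3.141, 0.0, 2.831]
contact_force: [1.0, 0.5, 2.0]
grip_width: 21.1
finger_force: 30.0
```

```bash
python3 -m pendant '[[[0,0,0.05],[0,0,0],-1],[[0,0,0.1],[0,0,0],-1],[[0,0,0.2],[0,0,0],-1],[[0,0,0.3],[0,0,0],-1],[[0,0,0.5],[0,0,0],-1],[[0,0,0.6],[0,0,0],-1],[[0,0,0.7],[0,0,0],-1],[[0,0,0.6],[0,0,0],-1],[[0,0,0.5],[0,0,0],-1],[[0,0,0.2],[0,0,0],-1]]'
python3 - <<'E'
from h import *
cv2.imwrite("pics/lift.png",cv2.resize(bot.capture("scene")[110:310,230:460],None,fx=3,fy=3)[:600])
E
```

```text
time: 4.32
tool_pos: [502.6, -71.9, 212.9]
tcp_rot: [3.141, 0.005, 2.831]
contact_force: [0.1, 0.4, -0.7]
grip_width: 21.4
finger_force: 30.0
```

View pics/lift.png

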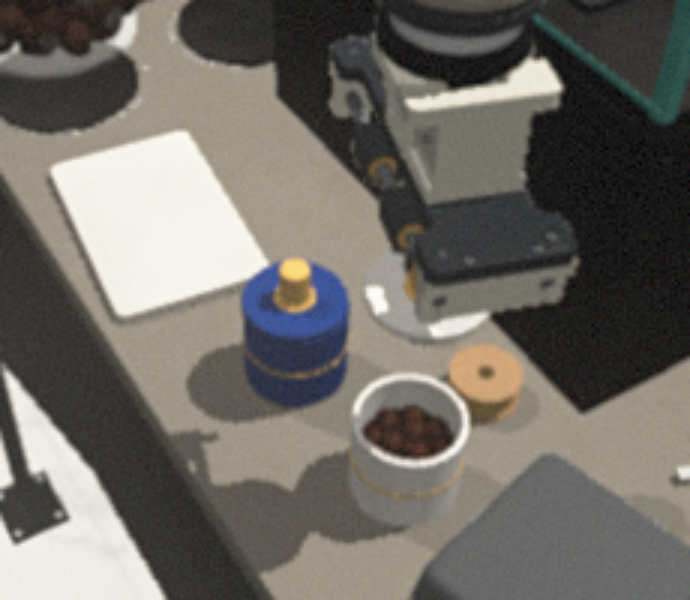

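The lid hangs level in the gripper. The white jar stands open with its pearls visible, and the blue jar is untouched. Next I carry the lid to the board.

```bash
python3 -m pendant '[[[-0.1,0.4,0],[0,0,0],-1],[[-0.1,0.7,0],[0,0,0],-1],[[-0.1,1,0],[0,0,0],-1],[[-0.1,1,0],[0,0,0],-1],[[-0.1,1,0],[0,0,0],-1],[[-0.1,1,0],[0,0,0],-1],[[-0.1,1,0],[0,0,0],-1],[[-0.1,1,0],[0,0,0],-1],[[-0.1,1,0],[0,0,0],-1],[[-0.1,1,0],[0,0,0],-1]]'
python3 -m pendant '[[[-0.07,0.8,0],[0,0,0],-1],[[0,0.5,-0.2],[0,0,0],-1],[[0,0.25,-0.5],[0,0,0],-1],[[0,0.1,-0.8],[0,0,0],-1],[[0,0,-0.9],[0,0,0],-1],[[0,0,-0.8],[0,0,0],-1],[[0,0,-0.6],[0,0,0],-1],[[0,0,-0.4],[0,0,0],-1],[[0,0,-0.2],[0,0,0],-1],[[0,0,0],[0,0,0],-1]]'
python3 - <<'E'
from h import *
cv2.imwrite("pics/over.png",cv2.resize(bot.capture("scene")[90:270,200:420],None,fx=3,fy=3))
print(bot.get_obs()['tool_pos'],bot.get_obs()['grip_width'])
E
```

```text
time: 5.2
tool_pos: [469.9, 203.3, 208.6]
tcp_rot: [-3.14, -0.002, 2.831]
contact_force: [0.9, -0.2, -1.2]
grip_width: 21.1
finger_force: 30.0
time: 6.03
tool_pos: [467.7, 250.8, 75.8]
tcp_rot: [-3.139, -0.004, 2.831]
contact_force: [-0.3, -0.2, -0.2]
grip_width: 21.3
finger_force: 30.0
[468.55119947 250.97890418  77.01242782] 21.595923399192515
```

View pics/over.png

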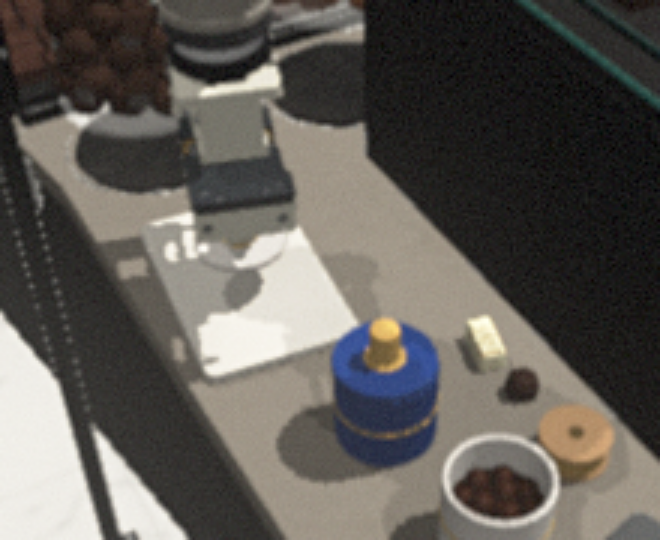

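The lid is above the board, held level, about 33 mm above resting height. I lower it slowly.

```bash
python3 -m pendant '[[[0.07,0,-0.15],[0,0,0],-1],[[0,0,-0.2],[0,0,0],-1],[[0,0,-0.2],[0,0,0],-1],[[0,0,-0.15],[0,0,0],-1],[[0,0,-0.1],[0,0,0],-1],[[0,0,-0.06],[0,0,0],-1],[[0,0,-0.05],[0,0,0],-1],[[0,0,-0.05],[0,0,0],-1],[[0,0,-0.03],[0,0,0],-1],[[0,0,0],[0,0,0],-1]]'
```

```text
time: 6.92
tool_pos: [471.6, 250.9, 48.1]
tcp_rot: [3.142, -0.0, 2.831]
contact_force: [-0.0, -1.7, -1.0]
grip_width: 21.3
finger_force: 30.0
```

```bash
python3 -m pendant '[[[0,0,-0.03],[0,0,0],-1],[[0,0,-0.02],[0,0,0],-1],[[0,0,-0.02],[0,0,0],-1],[[0,0,-0.02],[0,0,0],-1],[[0,0,-0.02],[0,0,0],-1],[[0,0,-0.02],[0,0,0],-1],[[0,0,0],[0,0,0],-1],[[0,0,0],[0,0,0],-1],[[0,0,0],[0,0,0],-1],[[0,0,0],[0,0,0],-1]]'
```

```text
time: 7.75
tool_pos: [471.7, 250.9, 44.3]
tcp_rot: [3.141, 0.0, 2.831]
contact_force: [0.4, -0.5, -0.7]
grip_width: 21.4
finger_force: 30.0
```

```bash
python3 -m pendant '[[[0,0,-0.015],[0,0,0],-1],[[0,0,-0.015],[0,0,0],-1],[[0,0,-0.01],[0,0,0],-1],[[0,0,-0.01],[0,0,0],-1],[[0,0,0],[0,0,0],-1],[[0,0,0],[0,0,0],-1],[[0,0,0],[0,0,0],-1],[[0,0,0],[0,0,0],-1],[[0,0,0],[0,0,0],-1],[[0,0,0],[0,0,0],-1]]'
```

```text
time: 8.58
tool_pos: [471.7, 250.9, 43.5]
tcp_rot: [3.141, 0.0, 2.831]
contact_force: [-2.3, -0.8, 5.9]
grip_width: 21.2
finger_force: 30.0
```

The wrist force shows the lid resting on the board (5.9 N upward), so I release it and rise.

```bash
python3 -m pendant '[[[0,0,0],[0,0,0],-0.5],[[0,0,0],[0,0,0],-0.4],[[0,0,0],[0,0,0],-0.2],[[0,0,0],[0,0,0],0],[[0,0,0],[0,0,0],0.1],[[0,0,0],[0,0,0],0.1],[[0,0,0],[0,0,0],0.1],[[0,0,0.1],[0,0,0],0.1],[[0,0,0.2],[0,0,0],0.1],[[0,0,0.3],[0,0,0],0.1]]'
python3 -m pendant '[[[0,0,0.5],[0,0,0],0.1],[[0,0,0.8],[0,0,0],0.1],[[0,0,0.9],[0,0,0],0.1],[[0,0,0.9],[0,0,0],0.1],[[0,0,0.9],[0,0,0],0.1],[[-0.5,0,0.9],[0,0,0],0.1],[[-0.9,0,0.6],[0,0,0],0.1],[[-0.9,0,0.3],[0,0,0],0.1],[[-0.9,0,0],[0,0,0],0.1],[[-0.4,0,0],[0,0,0],0.1]]'
python3 - <<'E'
from h import *
cv2.imwrite("pics/end_t.png",bot.capture("top"));cv2.imwrite("pics/end_s.png",bot.capture("scene"))
E
```

```text
time: 9.42
tool_pos: [471.3, 250.8, 60.9]
tcp_rot: [-3.141, -0.001, 2.831]
contact_force: [0.6, -0.5, 0.7]
grip_width: 50.4
finger_force: 0.0
time: 10.25
tool_pos: [361.0, 250.8, 236.3]
tcp_rot: [3.14, 0.001, 2.832]
contact_force: [-0.7, 0.3, -0.5]
grip_width: 50.7
finger_force: 0.0
```

View pics/end_s.png

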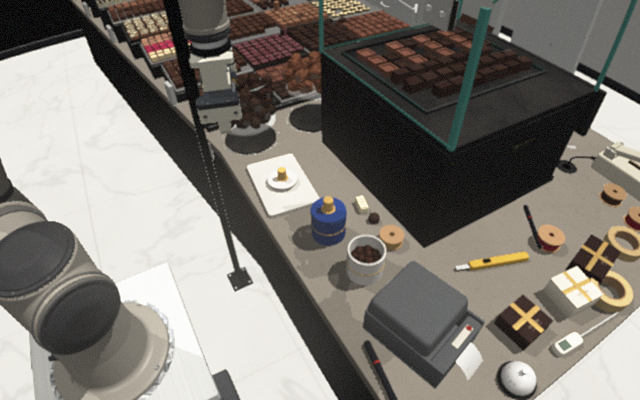

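View pics/end_t.png

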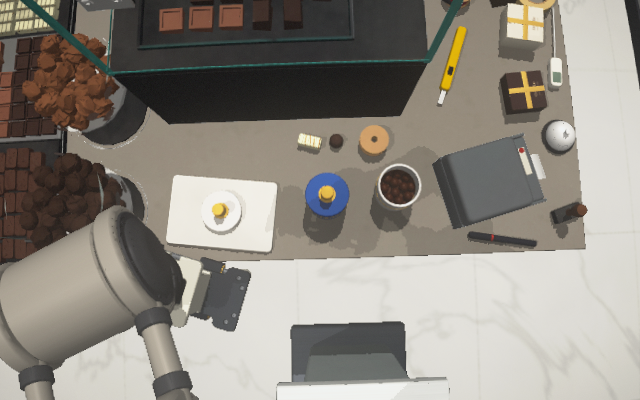

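The lid sits upright in the middle of the board (top ≈ (221,211)). The white jar is open in its place at (399,186), the blue jar is still closed at (327,195), and the arm is clear.

```bash
python3 -c "
from plant import bot
print(bot.close_job())"
```

```text
the job is handed in; nothing more can be done
None
```

The white jar's lid is off and standing right way up in the middle of the marble board, with the white jar left where it was and the blue jar still closed; I handed the job in at about 10 s, and no verdict came back.

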